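# Power off, dial open the guard lock and show the shackle

## Task

The dye mixer's power box has to be unlocked for servicing. First turn the red isolator handle from its green dot fully round to the red dot (off). Then turn the lock's dial through its clicks until its red mark stands at the red index line and the shackle springs up, pull the shackle up out of the hasp, and finish holding it upright and still, at least 10 cm higher than it was, without letting go; leave the handle at off, the dial on its index, and the things round the box where they are.

Things in the scene. Friction and masses are not known exactly. Their poses are not given: they have to be found in the camera images.
- box_top (a point): Fixed grey power box, 150 mm (its x) by 320 mm (its y) by 70 mm high, standing on the worktop; this point is the centre of its top face. Box x points away from the robot at yaw 0, z up. On its top stand: the isolator handle 115 mm to +y of this point, the dial 5 mm to -y, the shackle 108 mm to -y.
- isolator (a joint): Angle of the isolator handle: 0 = off (white stripe points at the red dot, along the box's +x), 1.05 = on (stripe points at the green dot); grows counter-clockwise seen from above. An over-centre spring (peak about 0.1 N m) snaps it to either end; both ends are hard stops.
- isolator_grip (a point): Grip point on the isolator handle's vertical axis, 28 mm above the box top, turning with it. The handle is a red upright bar 64 mm long (this x; the white stripe is at its +x end), 16 mm thick (this y); its top is 11 mm above this point, its underside 22 mm below, over a black collar of 48 mm diameter, 6 mm high.
- dial (a joint): Angle of the combination dial, counter-clockwise positive from above: 0 = red mark at the red index line on the box (towards the shackle); open within about 0.1 rad. Travel -0.5 to 1.6. It clicks every 0.35 rad (a white tick each), starts at a positive angle, so turns clockwise, and takes at most 0.15 N m. Once sprung up, the shackle holds it there.
- dial_grip (a point): Grip point on the dial's vertical axis, 27 mm above the box top, turning with it; its x axis points along the red mark. The dial is a steel round knob of 40 mm diameter, top 10 mm above this point, with a black skirt of 56 mm diameter reaching 4 mm above the box top.
- shackle_bow (a point): Centre of the top bar of the loose U-shaped steel shackle: round bar, 10 mm diameter, 56 mm wide overall along this y, straight in the middle 22 mm, z up. Locked, the bar's centre line is 40 mm above the box top, with free space under it. At the dial's notch the shackle springs up about 6 mm and then slides out straight upwards with little force.
- shackle: The same shackle, 120 g; origin midway between the lower ends of its two legs, 84 mm below the bow's centre, z along the legs, y across them. The legs run down through the steel hasp strap into the box; they are clear of the box once it is 50 mm higher. Locked, it cannot be pulled out.
- power_box: The power box; origin at the centre of its underside, axes as for box_top.
- pigment_jar: Bystander: blue pigment jar with white lid, 52 mm wide, 78 mm high, origin at the centre of its underside, behind the box.
- steel_cup: Bystander: pale metal measuring cup, 70 mm wide, 72 mm high, origin at the centre of its underside, behind the box.
- dye_brush: Bystander: flat dark red brush, 150 by 115 by 17 mm, lying to the right of the box, origin at its underside.
- tape_roll: Bystander: roll of masking tape lying flat, 104 mm across, 24 mm high, origin at its underside, left of the box.

How it is judged:
By the outcome, as a careful person would: the job done as asked, in the order asked, and still so for the second after the job is handed in, while the arm keeps its last pose, push and grip.
It also fails if it takes over 61 s, if anything falls off the work surface, if the arm or the gripper's body presses on something with over 40 N, if the wrist force passes 120 N, or if a joint passes its speed limit or range.

## Robot

A 6-joint arm with a two-finger parallel gripper is mounted at the origin on a cart in front of the work surface, level with it; the furniture and walls round the work are solid. World frame = base frame: x ahead of the robot, y to its left, z up, the work surface at z = 0. Lengths are in mm, angles in rad, forces in N, time in s.
With the tool pointing down it reaches from about 275 to 1000 mm from the base axis. Payload 8.4 kg.
Tool frame: the origin (TCP) lies at the centre of the arm's flange, where the gripper is bolted on; the fingertips stand 173 mm ahead of it and the grasp point (between the pads) lies 155 mm ahead of it; z points along the fingers, y is the direction in which the jaws open and shut (so a half turn about z gives the same grasp; the last joint's range is limited). The gripper opens to 85 mm and grips with 20 to 120 N. Pads are 22 mm wide; open, the fingers measure 114 mm over their backs; the gripper's body (76 mm by 85 mm) begins 54 mm behind the grasp point. The pads swing forward as they close: fully open they stand 13 mm farther back than shut.
Start: joints at [1.333, 0.353, 1.633, -0, 1.155, -0.002], TCP at [146.012, 607.709, 404.681] pointing down, gripper open.
Joint ranges: [-2.63, 2.63], [-0.92, 2.1], [0.06, 2.66], [-1.3, 4.44], [0, 2.69], [-3.02, 3.02]. Speed limits (rad/s): [2.22, 2.22, 2.79, 3.14, 3.14, 3.14].

## Interface

Orientations are given as [roll, pitch, yaw] about the fixed x, y, z axes, in that order (R = Rz(yaw) Ry(pitch) Rx(roll)).
In Python, from rig import sense, grab_frame, camera_model, sign_off gives the robot as it stands. The module is installed in compiled form; this text tells all that it offers.
- The arm moves only by the tool step_arm, never from a script. Its argument "commands" is a list of rows, each a list of 3 entries, a list of its own where there are three numbers: the shift along the tool's x, y, z in mm, then the turn about the tool's z in rad, then the opening, from 0 (shut) to 1 (fully open). A call has 1 to 20 rows; each row shifts and turns the pose as measured when the row begins, along the tool's axes as they then stand; what a row does not reach is not made up. A row lasts 1/8 s, in which the tool goes at most 62.5 mm and 10.7 degrees, less where a joint would pass 70% of its speed; a pose out of reach is approached as far as the arm can. A call with a gripper value outside its range is refused whole. The fingers move at their own pace and stop on an object; "force" is the grip in N (left out, the last holds). Time passes only in rows, so rows that do not move let the fingers close. It gives the time, the measured TCP pose, the force and the opening at its end, in the units of the state.
- sense(): the state, without advancing time (a new reading comes with each control period).
- grab_frame(name): name is "side" or "top" or "wrist"; returns the picture (420x560x3 uint8, blue, green, red); there is no depth.
- camera_model(name): a dict with "fx", "fy", "cx", "cy" (pixels), "R" (3x3) and "t" (3): a world point X has camera coordinates R X + t. Camera axes: x right, y down, z forward; pixel columns grow to the right and rows downward; lengths in mm; the calibration is good to about 2 mm. The wrist camera is an equidistant fisheye: a pixel r from the principal point sees the ray r / f radians off the axis. A picture is of the moment at which its call begins: read the wrist's pose just before it. camera_model takes no time and is no camera call; for the wrist camera it gives the pose at the moment of the call.
- sign_off(): hands the job in, once; it reports no verdict.
The state is a dict: "clock": time; "qpos": joint angles; "qvel": joint speeds; "joint_efforts": joint torques, N m; "eef_pos": TCP position; "tcp_rot": TCP orientation; "contact_force": force on the tool from outside, world axes, zero at the start; "wrist_torque": the same for the moment, N m; "opening": opening from 0.0 (shut) to 1.0 (fully open).
Only numpy, scipy, OpenCV 4.12 (cv2) and the standard library are available. Lean on these libraries where they do the work, as an engineer would, in place of code of your own. Each camera call takes 0.05 s, during which the arm holds its last target. There are 200 camera calls.

## Working session

There is one attempt and no reset: what is moved stays moved. The work goes in short steps, Python scripts to look and compute and a tool call to move; the robot and the scene stay as the last step left them, time stands still between calls to the robot, and variables do not carry over. Pictures are saved under pics/ and viewed, about 8 in all and at most 12, crops included, and the job is handed in when it is done.

Besides the shell and the picture viewer there is one more tool, called after "Request:" by a JSON object that holds its "op" and its "data", one argument or row to a line. step_arm: Moves the arm, as the interface text tells. Its arguments: {"type":"object","properties":{"commands":{"type":"array","items":{"type":"array"}},"force":{"type":"number"}},"required":["commands"]}

```bash
mkdir -p pics
python3 - <<'E'
from rig import *
import cv2,numpy as np
s=sense();print({k:np.round(v,3).tolist() for k,v in s.items()})
for n in("top","side","wrist"):
    m=camera_model(n);print(n,{k:np.round(v,3).tolist() for k,v in m.items()})
    cv2.imwrite(f"pics/{n}0.png",grab_frame(n))
E
```

```text
{'clock': 0.0, 'qpos': [1.333, 0.354, 1.634, -0.0, 1.155, -0.002], 'qvel': [0.002, -0.001, -0.0, -0.0, -0.002, -0.001], 'joint_efforts': [-0.0, -60.524, -34.207, -0.0, 0.01, -0.0], 'eef_pos': [145.955, 607.471, 403.95], 'tcp_rot': [-3.14, 0.0, 2.906], 'contact_force': [-0.332, -0.628, 0.422], 'wrist_torque': [0.016, -0.01, -0.057], 'opening': 0.999}
top {'fx': 383.384, 'fy': 383.384, 'cx': 277.61, 'cy': 206.622, 'R': [[0.015, -1.0, 0.002], [-0.975, -0.015, -0.222], [0.222, 0.002, -0.975]], 't': [-13.251, 591.139, 1191.232]}
side {'fx': 398.254, 'fy': 398.254, 'cx': 275.521, 'cy': 215.452, 'R': [[0.956, -0.291, -0.016], [-0.17, -0.51, -0.843], [0.237, 0.809, -0.537]], 't': [-555.825, 152.336, 1052.812]}
wrist {'fx': 325.192, 'fy': 325.192, 'cx': 280.678, 'cy': 208.839, 'R': [[0.234, 0.972, -0.002], [0.939, -0.226, 0.261], [0.253, -0.063, -0.965]], 't': [-624.312, -34.466, 377.636]}
```

View pics/top0.png

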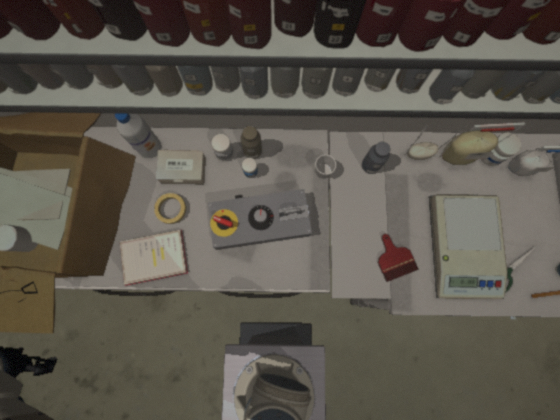

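View pics/side0.png

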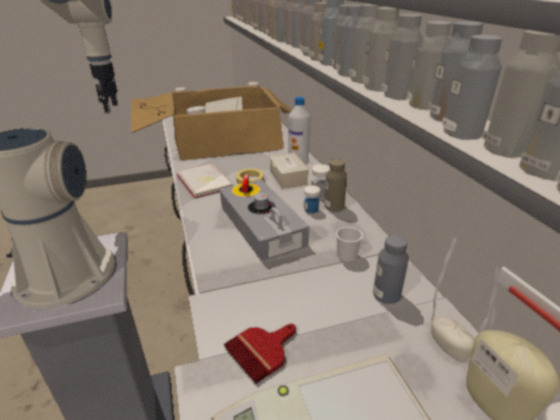

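```bash
cat > h.py <<'E'
import cv2,numpy as np
from rig import *
def ray(n,u,v,m=None):
    m=m or camera_model(n); R=np.array(m['R']);t=np.array(m['t'])
    a=np.array([(u-m['cx'])/m['fx'],(v-m['cy'])/m['fy']])
    if n=='wrist':
        th=np.hypot(*a); d=np.r_[a/max(th,1e-9)*np.sin(th),np.cos(th)]
    else: d=np.r_[a,1]
    return -R.T@t, R.T@d
def on(n,u,v,z,m=None):
    c,d=ray(n,u,v,m); return c+d*(z-c[2])/d[2]
def proj(n,X,m=None):
    m=m or camera_model(n); p=np.array(m['R'])@X+np.array(m['t'])
    if n=='wrist':
        r=np.hypot(p[0],p[1]);k=np.arctan2(r,p[2])/r
        return np.array([m['cx']+m['fx']*p[0]*k,m['cy']+m['fy']*p[1]*k])
    return np.array([m['cx']+m['fx']*p[0]/p[2],m['cy']+m['fy']*p[1]/p[2]])
def boxpt(o,yaw,p):
    c,s=np.cos(yaw),np.sin(yaw); return np.array([o[0]+c*p[0]-s*p[1],o[1]+s*p[0]+c*p[1],70+p[2]])
E
python3 - <<'E'
from h import *
im=cv2.imread('pics/top0.png')
c=im[175:260,190:330]; cv2.imwrite('pics/crop0.png',cv2.resize(c,None,fx=5,fy=5,interpolation=cv2.INTER_CUBIC))
hsv=cv2.cvtColor(im,cv2.COLOR_BGR2HSV)
m=cv2.inRange(hsv,(20,120,90),(35,255,255)); m[:,:205]=0;m[:,245:]=0;m[:200]=0;m[245:]=0
v,u=np.nonzero(m);print(len(u),u.min(),u.max(),v.min(),v.max())
uc,vc=(u.min()+u.max())/2,(v.min()+v.max())/2
print('iso',on('top',uc,vc,70).round(1))
print('dialtop',on('top',260,214,107).round(1),'skirt',on('top',260,217,72).round(1))
E
```

```text
353 211 237 209 235
iso [536.7 168.6  70. ]
dialtop [557.3  50.8 107. ] skirt [554.6  52.3  72. ]
```

View pics/crop0.png

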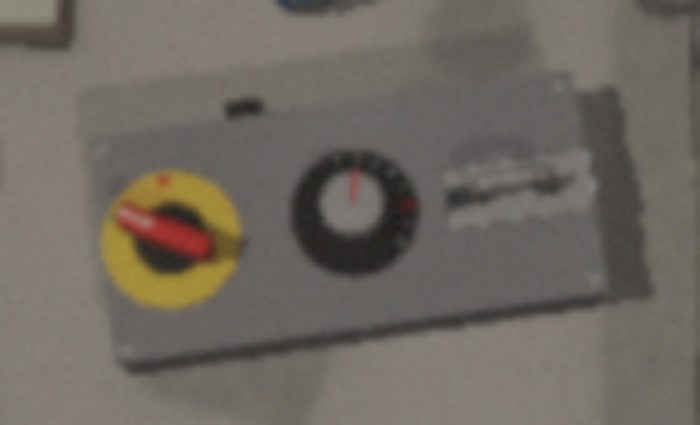

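The top view shows the yellow isolator plate at about (224,223), the dial at (260,216) and the shackle at (292,213). In the crop the handle's stripe points up-left (on) and the dial mark points up, about 1.3 rad from the index. That puts the box top near (554,56) with yaw about 0.15. The distances agree with the given sizes (118 mm measured against 120). Moving above the isolator.

Request:
{"op": "step_arm", "data": {
  "commands": [
    [[-40, -28, 0], 0, 1],
    [[-40, -28, 0], 0, 1],
    [[-40, -28, 0], 0, 1],
    [[-40, -28, 0], 0, 1],
    [[-40, -28, 0], 0, 1],
    [[-40, -28, 0], 0, 1],
    [[-40, -28, 0], 0, 1],
    [[-40, -28, 0], 0, 1],
    [[-40, -28, 0], 0, 1],
    [[-40, -28, 0], 0, 1],
    [[-40, -28, 0], 0, 1],
    [[-40, -28, 0], 0, 1],
    [[0, 0, 0], 0.18, 1],
    [[0, 0, 0], 0.18, 1],
    [[0, 0, 0], 0.18, 1],
    [[0, 0, 0], 0.18, 1],
    [[0, 0, 0], 0.18, 1],
    [[0, 0, 0], 0.18, 1],
    [[0, 0, 0], 0.18, 1],
    [[0, 0, 0], 0.18, 1]
  ]
}}

```text
clock: 2.65
eef_pos: [545.6, 153.1, 400.3]
tcp_rot: [-3.138, 0.004, 1.421]
contact_force: [0.2, 0.7, 0.2]
opening: 0.996
```

Run:
```python
from h import *
m=camera_model('wrist'); im=grab_frame('wrist')
cv2.imwrite('pics/w1.png',im)
import json; json.dump({k:np.array(v).tolist() for k,v in m.items()},open('m1.json','w'))
cv2.imwrite('pics/w1v.png',cv2.resize(im,(800,600),interpolation=cv2.INTER_CUBIC))
for p in[(0,115,0),(0,-5,0),(0,-108,40),(75,160,0),(-75,-160,0),(75,-160,0)]: print(p,(proj('wrist',boxpt((554,56),.152,p),m)*800/560).round(0))
```

```text
(0, 115, 0) [384. 252.]
(0, -5, 0) [435. 409.]
(0, -108, 40) [473. 542.]
(75, 160, 0) [475. 153.]
(-75, -160, 0) [400. 566.]
(75, -160, 0) [561. 524.]
```

View pics/w1v.png

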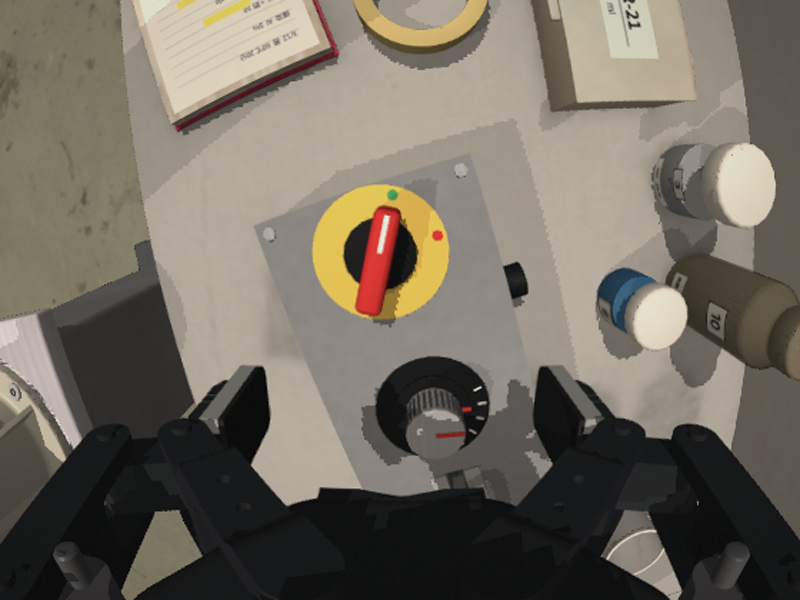

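Run:
```python
from h import *
import json
m=json.load(open('m1.json')); im=cv2.imread('pics/w1.png'); hsv=cv2.cvtColor(im,cv2.COLOR_BGR2HSV)
k=.7
def cent(mask):
    v,u=np.nonzero(mask); return u.mean(),v.mean(),len(u)
y=cv2.inRange(hsv,(20,120,90),(35,255,255)); y[:120]=0;y[230:]=0
c=max(cv2.findContours(y,0,2)[0],key=cv2.contourArea); e=cv2.fitEllipse(cv2.convexHull(c)); print('yellow',e)
iso=on('wrist',*e[0],71,m); print('iso',iso.round(1))
red=cv2.inRange(hsv,(0,130,80),(8,255,255))|cv2.inRange(hsv,(172,130,80),(180,255,255))
n,l,st,ce=cv2.connectedComponentsWithStats(red)
for i in range(1,n):
    if st[i,4]>5 and 230<ce[i,0]<340: print('red',ce[i].round(1),st[i].tolist(),on('wrist',*ce[i],71,m).round(1),on('wrist',*ce[i],107,m).round(1))
h=max((i for i in range(1,n)),key=lambda i:st[i,4] if 240<ce[i,0]<300 else 0)
r=cv2.minAreaRect(np.argwhere(l==h)[:,::-1].astype(np.float32)); print(r, on('wrist',*ce[h],107,m).round(1))
bp=cv2.boxPoints(r); print([on('wrist',*p,105,m)[:2].round(1).tolist() for p in bp])
for p in [(388,215),(368,310)]: print('bar end',on('wrist',p[0]*k,p[1]*k,109,m).round(1))
print('dial top c',on('wrist',435*k,435*k,107,m).round(1),'mark',on('wrist',437*k,436*k,107,m).round(1),on('wrist',465*k,434*k,107,m).round(1))
print('skirt c',on('wrist',433*k,408*k,74,m).round(1))
```

```text
yellow ((266.0975036621094, 175.9259490966797), (93.89429473876953, 95.52802276611328), 102.98218536376953)
iso [534.3 170.8  71. ]
red [263.7 183.6] [249, 144, 31, 77, 1292] [531. 164.  71.] [534.  170.5 107. ]
red [305.9 164.5] [303, 162, 7, 6, 37] [572.3 175.9  71. ] [570.4 181.  107. ]
red [326. 286.] [323, 285, 7, 4, 21] [577.2  47.9  71. ] [574.7  68.5 107. ]
red [315.2 304.2] [305, 302, 21, 5, 57] [563.5  27.5  71. ] [562.7  50.6 107. ]
((263.9038391113281, 181.98077392578125), (19.415496826171875, 76.48529052734375), 11.309932708740234) [534.  170.5 107. ]
[[514.9, 143.4], [537.8, 203.9], [552.5, 198.5], [530.4, 137.7]]
bar end [544.7 196.6 109. ]
bar end [524.5 143.7 109. ]
dial top c [552.7  51.9 107. ] mark [553.9  50.9 107. ] [572.4  49.3 107. ]
skirt c [553.6  54.1  74. ]
```

Request:
{"op": "step_arm", "data": {
  "commands": [
    [[15.5, -14, 20], 0, 1],
    [[0, 0, 30], 0.11, 1],
    [[0, 0, 30], 0.1, 1],
    [[0, 0, 20], 0, 0.6],
    [[0, 0, 10], 0, 0.6],
    [[0, 0, 0], 0, 0.6]
  ]
}}

```text
clock: 3.45
eef_pos: [533.6, 170.9, 287.4]
tcp_rot: [-3.139, 0.004, 1.211]
contact_force: [-0.0, 0.2, 0.1]
opening: 0.599
```

Well aligned. Go down 32 mm and grip gently.

Request:
{"op": "step_arm", "data": {
  "commands": [
    [[0, 0, 20], 0, 0.6],
    [[0, 0, 12], 0, 0.6],
    [[0, 0, 0], 0, 0.6],
    [[0, 0, 0], 0, 0],
    [[0, 0, 0], 0, 0],
    [[0, 0, 0], 0, 0],
    [[0, 0, 0], 0, 0],
    [[0, 0, 0], 0, 0]
  ],
  "force": 25
}}

```text
clock: 4.45
eef_pos: [533.9, 171.8, 258.6]
tcp_rot: [-3.14, 0.001, 1.213]
contact_force: [-1.3, 0.7, -2.0]
opening: 0.179
```

Request:
{"op": "step_arm", "data": {
  "commands": [
    [[0, 0, 0], 0.12, 0],
    [[0, 0, 0], 0.12, 0],
    [[0, 0, 0], 0.12, 0],
    [[0, 0, 0], 0.12, 0],
    [[0, 0, 0], 0.12, 0],
    [[0, 0, 0], 0.12, 0],
    [[0, 0, 0], 0.12, 0],
    [[0, 0, 0], 0.12, 0]
  ]
}}

```text
clock: 5.45
eef_pos: [534.9, 170.7, 258.5]
tcp_rot: [3.139, 0.001, 0.224]
contact_force: [-0.9, 0.6, -2.9]
opening: 0.182
```

Run:
```python
from rig import *
s=sense();print(s['eef_pos'],s['tcp_rot'],s['contact_force'],s['wrist_torque'],s['opening'])
```

```text
[534.85560458 170.70179661 258.51406346] [3.13925861e+00 9.73833948e-04 2.23783720e-01] [-0.89937094  0.60170223 -2.88291982] [-0.0632991  -0.00953376 -0.05074692] 0.18169303007483253
```

Request:
{"op": "step_arm", "data": {
  "commands": [
    [[0, 0, 0], 0.05, 0],
    [[0, 0, 0], 0.05, 0],
    [[0, 0, 0], 0.03, 0]
  ]
}}

```text
clock: 5.82
eef_pos: [534.8, 170.6, 258.6]
tcp_rot: [3.138, 0.001, 0.091]
contact_force: [-1.5, 0.7, -2.9]
opening: 0.183
```

Run:
```python
from rig import *
s=sense();print(s['eef_pos'],s['tcp_rot'],s['contact_force'],s['wrist_torque'],s['opening'])
```

```text
[534.83818621 170.61682577 258.60157126] [3.13844838e+00 1.07892203e-03 9.05498638e-02] [-1.45202478  0.70338211 -2.8563164 ] [0.36060819 0.27731281 1.2615857 ] 0.18295099869811576
```

Hard stop felt (1.26 N m). Relax the turn, release and lift.

Request:
{"op": "step_arm", "data": {
  "commands": [
    [[0, 0, 0], -0.06, 0],
    [[0, 0, 0], 0, 0.7],
    [[0, 0, 0], 0, 0.7],
    [[0, 0, 0], 0, 0.7],
    [[0, 0, -30], 0, 0.7],
    [[0, 0, -40], 0, 0.7],
    [[0, 0, -40], 0, 0.7],
    [[0, 0, 0], 0, 1]
  ]
}}

```text
clock: 6.82
eef_pos: [535.7, 170.6, 372.6]
tcp_rot: [3.138, -0.001, 0.146]
contact_force: [0.2, 0.8, 0.5]
opening: 0.892
```

Run:
```python
from h import *
s=sense();print(s['eef_pos'],s['tcp_rot'],s['wrist_torque'])
m=camera_model('wrist'); im=grab_frame('wrist')
cv2.imwrite('pics/w2.png',im)
import json; json.dump({k:np.array(v).tolist() for k,v in m.items()},open('m2.json','w'))
cv2.imwrite('pics/w2v.png',cv2.resize(im,(800,600),interpolation=cv2.INTER_CUBIC))
t=grab_frame('top');cv2.imwrite('pics/t2.png',t)
c=cv2.resize(t[175:260,190:330],None,fx=5,fy=5,interpolation=cv2.INTER_CUBIC)
cv2.imwrite('pics/t2v.png',c)
```

```text
[535.74606414 170.64787329 372.56141833] [ 3.13836118e+00 -8.00905648e-04  1.45742836e-01] [ 0.00148539 -0.0368986   0.05160799]
```

View pics/w2v.png

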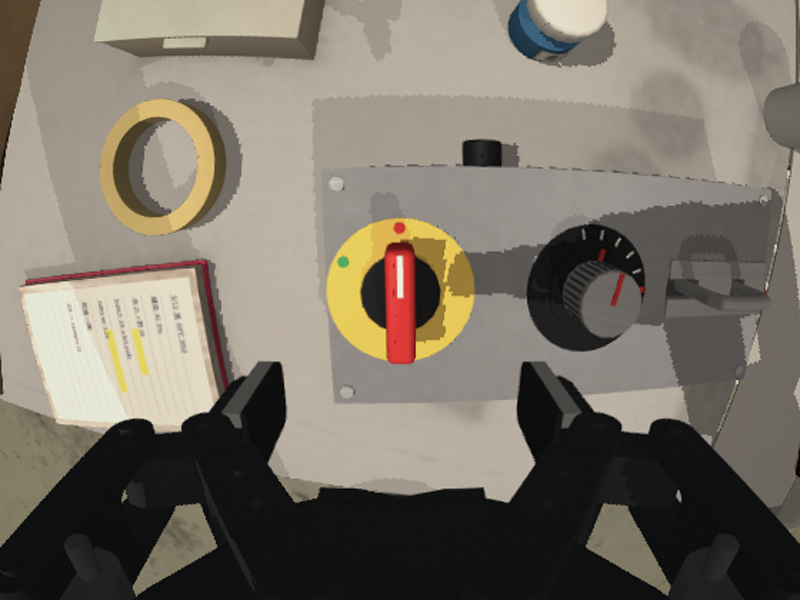

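Run:
```python
from h import *
import json
m=json.load(open('m2.json')); im=cv2.imread('pics/w2.png'); hsv=cv2.cvtColor(im,cv2.COLOR_BGR2HSV)
red=cv2.inRange(hsv,(0,120,70),(8,255,255))|cv2.inRange(hsv,(172,120,70),(180,255,255))
n,l,st,ce=cv2.connectedComponentsWithStats(red)
O=np.array([553.5,54])
iso=np.array([534.4,170.6]); yaw=.158
for i in range(1,n):
    if st[i,4]>5 and ce[i,0]>360 and ce[i,0]<480:
        pts=np.argwhere(l==i)[:,::-1]
        for z in (71,74,107):
            q=np.array([on('wrist',*p,z,m)[:2] for p in pts]); c=q.mean(0); w=np.linalg.svd(q-c)[2][0]; w*=np.sign(w@(c-O))
            print(st[i].tolist(),z,c.round(1),'line ang',round(np.arctan2(w[1],w[0])-yaw+np.pi/2,2),'from O',round(np.arctan2(*(c-O)[::-1])-yaw+np.pi/2,2))
print('skirt c',on('wrist',586*.7,288*.7,74,m).round(1),'top c',on('wrist',610*.7,305*.7,107,m).round(1))
for (u,v) in [(700,288),(735,305),(768,300)]: print('sh',on('wrist',u*.7,v*.7,110,m).round(1))
print('pred bow',boxpt((554.3,59),yaw,(0,-108,40)),(proj('wrist',boxpt((554.3,59),yaw,(0,-108,40)),m)/.7).round())
```

```text
[419, 175, 5, 8, 26] 71 [576.2  48.2] line ang 1.26 from O 1.16
[419, 175, 5, 8, 26] 74 [576.5  49.6] line ang 1.26 from O 1.23
[419, 175, 5, 8, 26] 107 [579.6  65.8] line ang 1.26 from O 1.84
[428, 191, 10, 23, 78] 71 [556.5  30.9] line ang 1.34 from O -0.03
[428, 191, 10, 23, 78] 74 [557.   32.5] line ang 1.34 from O 0.0
[428, 191, 10, 23, 78] 107 [562.6  50.8] line ang 1.34 from O 1.07
[447, 201, 4, 4, 12] 71 [559.3  12.7] line ang -0.77 from O -0.02
[447, 201, 4, 4, 12] 74 [559.7  14.6] line ang -0.77 from O -0.0
[447, 201, 4, 4, 12] 107 [565.  35.] line ang -0.77 from O 0.39
skirt c [554.2  55.   74. ] top c [552.8  53.  107. ]
sh [572.6  -5.9 110. ]
sh [566.5 -39.4 110. ]
sh [574.3 -70.2 110. ]
pred bow [571.29309095 -47.65474607 110.        ] [745. 300.]
```

The isolator now points at the red dot: stripe up at (400,270), red dot at (400,228). The dial mark reads about 1.3 rad, with the index at (642,290). Moving to the dial.

Request:
{"op": "step_arm", "data": {
  "commands": [
    [[0, 30, 0], 0, 1],
    [[0, 45, 0], 0, 1],
    [[0, 44, 0], 0, 1],
    [[0, 0, 0], -0.18, 1],
    [[0, 0, 0], -0.18, 1],
    [[0, 0, 0], -0.18, 1],
    [[0, 0, 0], -0.18, 1],
    [[0, 0, 0], -0.18, 1],
    [[0, 0, 0], -0.18, 1],
    [[0, 0, 0], -0.18, 1],
    [[0, 0, 0], -0.18, 1],
    [[0, 0, 0], 0, 1]
  ]
}}

```text
clock: 8.43
eef_pos: [546.3, 47.5, 349.3]
tcp_rot: [-3.105, 0.006, 1.628]
contact_force: [0.1, 0.1, -0.0]
opening: 1.004
```

Run:
```python
from rig import *
s=sense();print({k:v.round(3) if hasattr(v,'round') else v for k,v in s.items()})
```

```text
{'clock': 8.425, 'qpos': array([ 0.086,  0.306,  1.838, -0.006,  1.034,  0.032]), 'qvel': array([-0.   ,  0.011,  0.008,  0.   , -0.004,  0.056]), 'joint_efforts': array([ 8.0000e-03, -5.3592e+01, -3.0579e+01, -2.7000e-02,  2.1500e-01,
       -1.4940e+00]), 'eef_pos': array([546.293,  47.499, 349.278]), 'tcp_rot': array([-3.105,  0.006,  1.628]), 'contact_force': array([ 0.079,  0.1  , -0.022]), 'wrist_torque': array([-0.015, -0.006,  0.001]), 'opening': 1.0038002687889283}
```

Request:
{"op": "step_arm", "data": {
  "commands": [
    [[0, 0, 0], 0, 1],
    [[0, 0, 0], 0, 1]
  ]
}}

```text
clock: 8.68
eef_pos: [545.9, 47.5, 347.9]
tcp_rot: [-3.103, 0.006, 1.621]
contact_force: [0.1, -0.1, -0.1]
opening: 0.997
```

Request:
{"op": "step_arm", "data": {
  "commands": [
    [[5, 17, 20], 0, 0.8],
    [[0, 0, 35], 0, 0.8],
    [[0, 0, 0], 0, 0.8]
  ]
}}

```text
clock: 9.05
eef_pos: [561.2, 53.0, 291.6]
tcp_rot: [-3.105, 0.006, 1.615]
contact_force: [-0.5, -1.0, 0.3]
opening: 0.801
```

```bash
cat > st.py <<'E'
from rig import *
import numpy as np
from scipy.spatial.transform import Rotation as R
s=sense();r=R.from_euler('xyz',s['tcp_rot']).as_matrix()
print('tcp',s['eef_pos'].round(1),'rot',s['tcp_rot'].round(3),'tilt z',r[:,2].round(3),'grasp',(s['eef_pos']+155*r[:,2]).round(1),'F',s['contact_force'].round(1),'M',s['wrist_torque'].round(2),'open',round(s['opening'],3),'q6',s['qpos'][5].round(2))
E
python3 st.py
```

```text
tcp [561.2  53.  291.6] rot [-3.105  0.006  1.615] tilt z [-0.037 -0.008 -0.999] grasp [555.5  51.7 136.7] F [-0.5 -1.   0.3] M [0.04 0.02 0.01] open 0.801 q6 0.05
```

Request:
{"op": "step_arm", "data": {
  "commands": [
    [[1.5, -0.5, 20], 0, 0.8],
    [[0, 0, 16], 0, 0.8],
    [[0, 0, 0], 0, 0],
    [[0, 0, 0], 0, 0],
    [[0, 0, 0], 0, 0],
    [[0, 0, 0], 0, 0]
  ],
  "force": 30
}}

```text
clock: 9.8
eef_pos: [558.4, 54.1, 258.6]
tcp_rot: [-3.102, 0.006, 1.612]
contact_force: [1.0, 0.9, -13.0]
opening: 0.455
```

```bash
python3 st.py
```

```text
tcp [558.4  54.1 258.6] rot [-3.102  0.006  1.612] tilt z [-0.04  -0.008 -0.999] grasp [552.2  52.8 103.7] F [  1.    0.9 -13. ] M [ 0.06 -0.74  0.06] open 0.455 q6 0.06
```

Request:
{"op": "step_arm", "data": {
  "commands": [
    [[0, 0, 0], 0.13, 0],
    [[0, 0, 0], 0.13, 0],
    [[0, 0, 0], 0.13, 0],
    [[0, 0, 0], 0.13, 0],
    [[0, 0, 0], 0.13, 0],
    [[0, 0, 0], 0.13, 0],
    [[0, 0, 0], 0.13, 0],
    [[0, 0, 0], 0.13, 0]
  ]
}}

```text
clock: 10.8
eef_pos: [559.4, 53.5, 258.8]
tcp_rot: [-3.129, 0.038, 0.539]
contact_force: [0.0, -1.2, -7.3]
opening: 0.454
```

```bash
python3 st.py
```

```text
tcp [559.4  53.5 258.8] rot [-3.129  0.038  0.539] tilt z [-0.039 -0.009 -0.999] grasp [553.3  52.2 103.9] F [ 0.  -1.2 -7.3] M [ 0.19 -0.01  0.13] open 0.454 q6 1.13
```

Request:
{"op": "step_arm", "data": {
  "commands": [
    [[0, 0, 0], 0.1, 0],
    [[0, 0, 0], 0.1, 0],
    [[0, 0, 0], 0, 0]
  ]
}}

```text
clock: 11.18
eef_pos: [559.6, 53.3, 258.8]
tcp_rot: [-3.137, 0.04, 0.331]
contact_force: [0.3, 0.3, -9.5]
opening: 0.456
```

```bash
python3 st.py
python3 - <<'E'
from h import *
im=grab_frame('wrist'); cv2.imwrite('pics/w3.png',im)
s0=cv2.imread('pics/side0.png'); s1=grab_frame('side'); cv2.imwrite('pics/s3.png',s1)
a=cv2.resize(im[100:330,130:480],(560,368),interpolation=cv2.INTER_CUBIC)
b=np.hstack([cv2.resize(x[170:260,215:320],(280,240),interpolation=cv2.INTER_CUBIC) for x in(s0,s1)])
cv2.imwrite('pics/v3.png',np.vstack([a,b[:230]]))
E
```

```text
tcp [559.6  53.3 258.8] rot [-3.137  0.04   0.331] tilt z [-0.04  -0.009 -0.999] grasp [553.5  52.  103.9] F [ 0.3  0.3 -9.5] M [ 0.51 -0.06 -0.09] open 0.456 q6 1.34
```

View pics/v3.png

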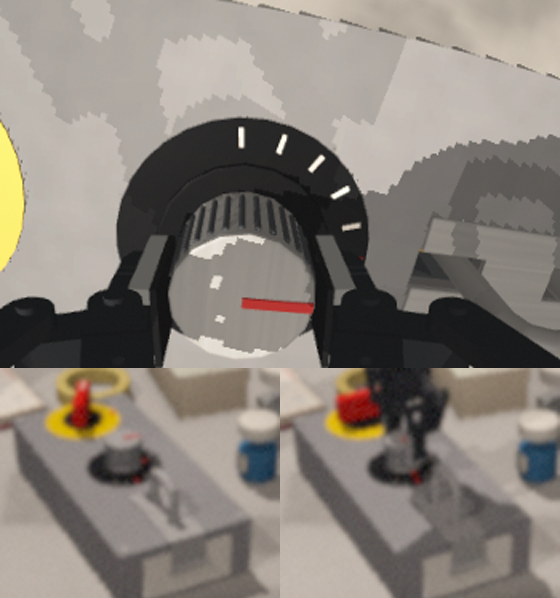

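Run:
```python
from h import *
m=camera_model('wrist'); im=cv2.imread('pics/w3.png'); hsv=cv2.cvtColor(im,cv2.COLOR_BGR2HSV)
red=cv2.inRange(hsv,(0,130,70),(8,255,255))|cv2.inRange(hsv,(172,130,70),(180,255,255))
n,l,st,ce=cv2.connectedComponentsWithStats(red)
for i in range(1,n):
    if st[i,4]>20 and ce[i,0]>250:
        q=np.array([on('wrist',*p,107,m)[:2] for p in np.argwhere(l==i)[:,::-1]]); c=q.mean(0); w=np.linalg.svd(q-c)[2][0]; w*=np.sign(-w[1])
        print(st[i],c,'angle',np.arctan2(w[1],w[0])-.158+np.pi/2)
```

```text
[281 286  45  10 285] [555.30921946  42.15156504] angle 0.06549059200971663
[531 347  29  57 555] [ 520.12968871 -182.41587325] angle -0.9258407500028492
```

The dial reads about 0.07 rad from its index, so it needs a little more.

Request:
{"op": "step_arm", "data": {
  "commands": [
    [[0, 0, 0], 0.05, 0],
    [[0, 0, 0], 0.04, 0],
    [[0, 0, 0], 0, 0]
  ]
}}

```text
clock: 11.65
eef_pos: [559.6, 53.2, 258.9]
tcp_rot: [-3.14, 0.041, 0.246]
contact_force: [-0.2, -0.2, -9.5]
opening: 0.453
```

```bash
python3 st.py;  python3 - <<'E'
from h import *
m=camera_model('wrist'); im=grab_frame('wrist'); hsv=cv2.cvtColor(im,cv2.COLOR_BGR2HSV)
cv2.imwrite('pics/w4.png',im); cv2.imwrite('pics/s4.png',grab_frame('side'))
red=cv2.inRange(hsv,(0,130,70),(8,255,255))|cv2.inRange(hsv,(172,130,70),(180,255,255))
n,l,st,ce=cv2.connectedComponentsWithStats(red)
for i in range(1,n):
    if st[i,4]>20 and 250<ce[i,0]<400:
        q=np.array([on('wrist',*p,107,m)[:2] for p in np.argwhere(l==i)[:,::-1]]); c=q.mean(0); w=np.linalg.svd(q-c)[2][0]; w*=np.sign(-w[1])
        print(st[i],c,'angle',np.arctan2(w[1],w[0])-.158+np.pi/2)
E
```

```text
tcp [559.6  53.2 258.9] rot [-3.14   0.041  0.246] tilt z [-0.04  -0.009 -0.999] grasp [553.4  51.9 104. ] F [-0.2 -0.2 -9.5] M [ 0.46 -0.19  0.03] open 0.453 q6 1.42
[341 253  17   9  77] [574.6874163   27.71791385] angle -0.21806442691233996
[281 286  45  10 279] [554.54215211  42.03685016] angle -0.019308018027929252
```

Request:
{"op": "step_arm", "data": {
  "commands": [
    [[0, 0, 0], 0, 0.8],
    [[0, 0, 0], 0, 0.8],
    [[0, 0, 0], 0, 0.8],
    [[0, 0, -30], 0, 0.8],
    [[0, 0, -40], 0, 0.8],
    [[0, 0, -20], 0, 0.8],
    [[0, 20, 0], -0.1, 0.8],
    [[0, 20, 0], -0.1, 0.8],
    [[0, 20, 0], -0.1, 0.8],
    [[0, 0, 0], -0.1, 0.8]
  ]
}}

```text
clock: 13.0
eef_pos: [586.2, -3.2, 356.5]
tcp_rot: [-3.13, 0.03, 0.663]
contact_force: [0.1, 0.2, 0.6]
opening: 0.801
```

```bash
python3 st.py;  python3 - <<'E'
from h import *
m=camera_model('wrist'); im=grab_frame('wrist')
cv2.imwrite('pics/w5.png',im); s1=grab_frame('side');cv2.imwrite('pics/s5.png',s1)
s0=cv2.imread('pics/side0.png')
a=cv2.resize(im,(640,480))[:420]
b=np.hstack([cv2.resize(x[180:260,240:320],(320,320),interpolation=cv2.INTER_CUBIC) for x in(s0,s1)])[:180+100]
cv2.imwrite('pics/v5.png',np.vstack([a[60:380],b]))
import json; json.dump({k:np.array(v).tolist() for k,v in m.items()},open('m5.json','w'))
for z in(110,116):print('bow side',proj('side',np.array([569.6,-49.2,z])).round(1),'wrist',proj('wrist',np.array([569.6,-49.2,z]),m).round(1))
E
```

```text
tcp [586.2  -3.2 356.5] rot [-3.13   0.03   0.663] tilt z [-0.031 -0.009 -0.999] grasp [581.4  -4.6 201.5] F [0.1 0.2 0.6] M [-0.02 -0.02  0.  ] open 0.801 q6 0.91
bow side [276.1 211.1] wrist [319.3 264.6]
bow side [276.  209.2] wrist [320.1 268.4]
```

View pics/v5.png

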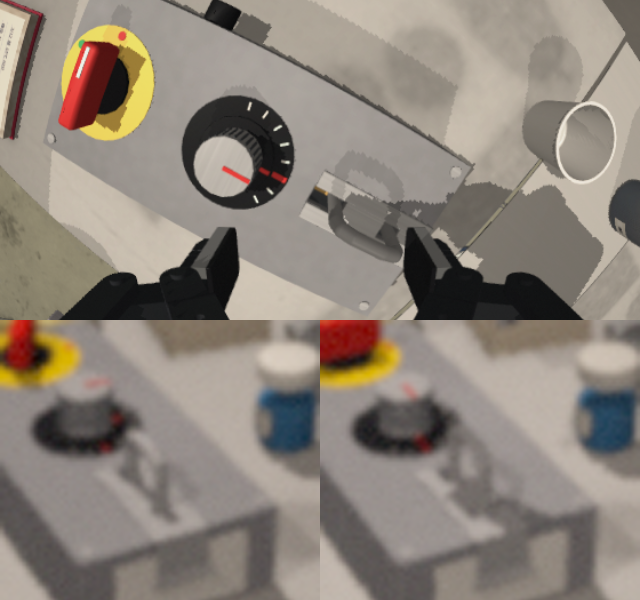

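The mark is in line with the index and the shackle looks sprung. The wrist view puts the bow at about (320,267), against a predicted (320,268). Turn the jaws across the bar.

Request:
{"op": "step_arm", "data": {
  "commands": [
    [[0, 0, 0], -0.11, 0.7],
    [[0, 0, 0], -0.11, 0.7],
    [[0, 0, 0], -0.11, 0.7],
    [[0, 0, 0], -0.11, 0.7],
    [[0, 0, 0], -0.11, 0.7],
    [[0, 0, 0], -0.11, 0.7],
    [[0, 0, 0], -0.11, 0.7],
    [[0, 0, 0], -0.11, 0.7],
    [[0, 0, 0], -0.11, 0.7],
    [[0, 0, 0], -0.08, 0.7]
  ]
}}

```text
clock: 14.35
eef_pos: [584.9, 0.3, 357.9]
tcp_rot: [-3.111, 0.004, 1.743]
contact_force: [0.4, -0.2, 0.3]
opening: 0.705
```

```bash
python3 st.py
```

```text
tcp [5.849e+02 3.000e-01 3.579e+02] rot [-3.111  0.004  1.743] tilt z [-0.03  -0.009 -1.   ] grasp [580.3  -1.  202.9] F [ 0.4 -0.2  0.3] M [ 0.02 -0.01 -0.06] open 0.705 q6 -0.17
```

Request:
{"op": "step_arm", "data": {
  "commands": [
    [[-23, -8, 0], 0, 0.6],
    [[-22, -8, 15], 0, 0.6],
    [[0, 0, 30], 0, 0.6],
    [[0, 0, 5], 0, 0.6],
    [[0, 0, 0], 0, 0.6]
  ]
}}

```text
clock: 14.98
eef_pos: [575.7, -46.9, 309.5]
tcp_rot: [-3.114, 0.005, 1.736]
contact_force: [0.5, -0.0, -0.1]
opening: 0.597
```

```bash
python3 st.py;  python3 - <<'E'
from h import *
m=camera_model('wrist'); im=grab_frame('wrist')
cv2.imwrite('pics/w6.png',im)
cv2.imwrite('pics/v6.png',im)
for z in(110,116):print('wrist',proj('wrist',np.array([569.6,-49.2,z]),m).round(1))
E
```

```text
tcp [575.7 -46.9 309.5] rot [-3.114  0.005  1.736] tilt z [-0.026 -0.009 -1.   ] grasp [571.6 -48.3 154.6] F [ 0.5 -0.  -0.1] M [ 0.01 -0.04 -0.04] open 0.597 q6 -0.24
wrist [277.4 244.6]
wrist [277.  248.7]
```

View pics/v6.png

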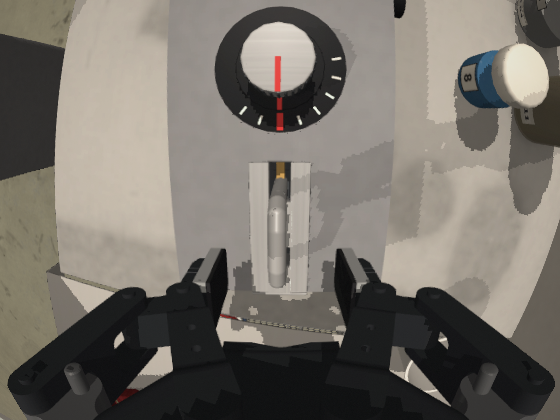

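The bar runs from (281,178) to (277,287), centred between the jaws. The dial mark lines up exactly with the index. Descend and grip.

Request:
{"op": "step_arm", "data": {
  "commands": [
    [[0, -0.5, 22], 0, 0.6],
    [[0, 0, 16], 0, 0.6],
    [[0, 0, 0], 0, 0],
    [[0, 0, 0], 0, 0],
    [[0, 0, 0], 0, 0],
    [[0, 0, 0], 0, 0],
    [[0, 0, 0], 0, 0]
  ],
  "force": 50
}}

```text
clock: 15.9
eef_pos: [576.2, -46.6, 275.3]
tcp_rot: [-3.12, 0.006, 1.736]
contact_force: [-0.6, 0.4, -1.2]
opening: 0.098
```

```bash
python3 st.py
```

```text
tcp [576.2 -46.6 275.3] rot [-3.12   0.006  1.736] tilt z [-0.02  -0.009 -1.   ] grasp [573.1 -48.  120.3] F [-0.6  0.4 -1.2] M [0.01 0.05 0.03] open 0.098 q6 -0.24
```

Request:
{"op": "step_arm", "data": {
  "commands": [
    [[0, -0.1, -6], 0, 0],
    [[0, -0.2, -10], 0, 0],
    [[0, -0.2, -10], 0, 0],
    [[0, -0.2, -10], 0, 0]
  ]
}}

```text
clock: 16.4
eef_pos: [576.3, -46.3, 313.7]
tcp_rot: [-3.12, 0.006, 1.736]
contact_force: [-0.2, 0.8, -2.0]
opening: 0.094
```

```bash
python3 st.py
```

```text
tcp [576.3 -46.3 313.7] rot [-3.12   0.006  1.736] tilt z [-0.02  -0.009 -1.   ] grasp [573.2 -47.8 158.7] F [-0.2  0.8 -2. ] M [ 0.02  0.01 -0.04] open 0.094 q6 -0.24
```

Coming out freely, with about 1–2 N of load. Lift well past 10 cm.

Request:
{"op": "step_arm", "data": {
  "commands": [
    [[0, -0.2, -15], 0, 0],
    [[0, -0.3, -15], 0, 0],
    [[0, -0.3, -15], 0, 0],
    [[0, -0.3, -15], 0, 0],
    [[0, -0.3, -15], 0, 0],
    [[0, -0.3, -15], 0, 0],
    [[0, 0, -10], 0, 0],
    [[0, 0, -5], 0, 0],
    [[0, 0, 0], 0, 0],
    [[0, 0, 0], 0, 0],
    [[0, 0, 0], 0, 0]
  ]
}}

```text
clock: 17.77
eef_pos: [576.5, -45.5, 427.0]
tcp_rot: [-3.122, 0.006, 1.736]
contact_force: [0.6, 0.1, -1.1]
opening: 0.095
```

```bash
python3 st.py;  python3 - <<'E'
from h import *
im=grab_frame('wrist'); s=grab_frame('side')
cv2.imwrite('pics/v7.png',np.vstack([cv2.resize(im,(480,360))[:, :],cv2.resize(s[90:270,180:420],(480,360))])[60:660])
E
```

```text
tcp [576.5 -45.5 427. ] rot [-3.122  0.006  1.736] tilt z [-0.019 -0.01  -1.   ] grasp [573.6 -47.  272.1] F [ 0.6  0.1 -1.1] M [ 0.06 -0.02  0.05] open 0.095 q6 -0.24
```

View pics/v7.png

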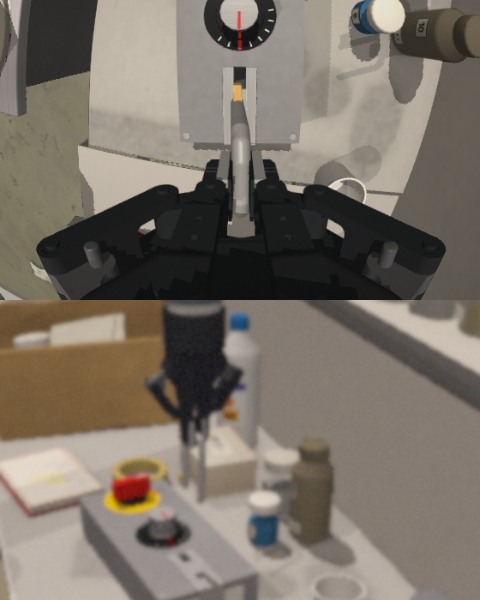

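The shackle hangs upright in the jaws about 15 cm up. The dial is on its index, the handle is at off, and the jar, cup and tape are where they were.

```bash
python3 st.py; python3 -c "from rig import *;print(sign_off())"
```

```text
tcp [576.5 -45.5 427.1] rot [-3.122  0.006  1.736] tilt z [-0.019 -0.01  -1.   ] grasp [573.6 -47.  272.1] F [ 0.3  0.1 -0.7] M [0.02 0.01 0.04] open 0.097 q6 -0.24
the job is handed in; nothing more can be done
None
```

The job is done and handed in at about 18 s of the 61 s allowed; `sign_off` gave no verdict.

- **Isolator:** I turned the handle clockwise to its hard stop (1.26 N m felt). The picture afterwards showed its stripe at the red dot.
- **Dial:** I turned it about 1.37 rad clockwise. The mark measured −0.02 rad from the index, and it was in line with the index in both later views.
- **Shackle:** I gripped it and pulled it out with no more than about 2 N. It is held still, about 15 cm higher than before. The tool leans about 1.2° from vertical, and the shackle looks upright in the side view.
- **Things round the box:** The jar, cup and tape looked unmoved in the last pictures. I did not check the brush again, but the arm never went near it.

**Disagreements:**
- The first dial readings ranged from 1.07 to 1.36 rad. A direct reading during the turn settled it.
- During one fast turn the tool sagged about 23 mm and tilted about 2°. I allowed for that before gripping the dial and the shackle.
- The grip on the shackle sits about 4 mm above the bar's expected height, and the opening stayed steady throughout the lift.

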